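# Roll the edge trim down flush

### The arm

A 6-joint arm with a two-finger parallel gripper is mounted at the origin on a cart in front of the work surface, level with it; the furniture and walls round the work are solid. World frame = base frame: x ahead of the robot, y to its left, z up, the work surface at z = 0. Lengths are in mm, angles in degrees, forces in N, time in s.
With the tool pointing down it reaches from about 300 to 850 mm from the base axis. Payload 4.2 kg.
Tool frame: the origin (TCP) lies at the very end of the fingers, on their centre line; the grasp point (between the pads) lies 19 mm behind it (env.grasp_offset is the distance from the TCP to the grasp point, in mm); z points along the fingers, y is the line along which they close (so a half turn about z gives the same grasp; the last joint's range is limited). The gripper opens to 91 mm and grips with 3 to 60 N. Pads are 32 mm wide; open, the fingers measure 118 mm over their backs; the gripper's body (76 mm by 178 mm) begins 60 mm behind the grasp point.
Start: joints at [-76.948, 18.312, 89.639, -0, 72.044, -1.146], TCP at [141.034, -557.452, 213.976] pointing down, gripper open.
Joint ranges: [-177.97, 177.97], [-48.28, 115.42], [12.27, 149.76], [-77.06, 257.06], [2.81, 150.46], [-146.56, 146.56]. Speed limits (degrees/s): [147.25, 147.25, 180, 180, 180, 180].

### API

Orientations are given as [roll, pitch, yaw] about the fixed x, y, z axes, in that order (R = Rz(yaw) Ry(pitch) Rx(roll)).
In Python, from workcell import env, eyes gives the robot as it stands.
- The arm moves only by the tool send_rows, never from a script. Its arguments are lists of equal length, an entry for each row: "grip": the opening, from -1 (shut) to 1 (fully open), so that 0 is half open; "xyz": the shift along the world's x, y, z in m, a list of three; "yaw": the turn about the world's z in degrees. A call has 1 to 8 rows; each row is the pose to reach, as a shift and turn from the pose commanded when the call began; what a row does not reach only later rows make up. A row lasts 1/12 s, in which the tool goes at most 41.7 mm and 7.16 degrees, less where a joint would pass 70% of its speed; a pose out of reach is approached as far as the arm can. A call with a gripper value outside its range is refused whole. The fingers move at their own pace and stop on an object; "grip_force" is the grip in N (left out, the last holds). Time passes only in rows, so rows that repeat a pose let the fingers close. It gives the time, the measured TCP pose, the force, the opening and the grip force at its end, in the units of the state.
- env.state(): the state, without advancing time (a new reading comes with each control period).
- eyes.grab_frame(name): name is "scene" or "top"; returns a dict with "frame" (480x640x3 uint8, red, green, blue), "fx", "fy", "cx", "cy" (pixels), "D" ([k1, k2, p1, p2, k3] as OpenCV has them; the pictures are not rectified), "pose" (4x4, takes a point from camera to world coordinates). Camera axes: x right, y down, z forward; pixel columns grow to the right and rows downward; lengths in mm; the calibration is good to about 2 mm. A picture is of the moment at which its call begins. There is no depth.
- env.job_done(): hands the job in; it is judged then, once.
The state is a dict: "time_s": time; "qpos": joint angles; "qvel": joint speeds; "effort": joint torques, N m; "ee_pos": TCP position; "ee_rot": TCP orientation; "force": force on the tool from outside, world axes, zero at the start; "torque": the same for the moment, N m; "gripper_width": finger opening in mm; "gripper_force": force on a finger pad.
Only numpy, scipy, OpenCV 4.12 (cv2) and the standard library are available. Lean on these libraries where they do the work, as an engineer would, in place of code of your own. Each camera call takes 0.05 s, during which the arm holds its last target. There are 200 camera calls.

### The job

Take the hand roller out of its stand and roll it along the trim strip on the plywood board with firm, even pressure until every link of the strip is seated fully home, without bearing down so hard that the roller's spring bottoms out; the rail may sit high or low and slope, so keep the pressure by feel. Touch the strip and board only with the roller, then hang the roller back upright in its stand and leave the other things where they are.

Things in the scene. Friction and masses are not known exactly. Their poses are not given: they have to be found in the camera images.
- board: plywood board 110 x 300 x 22 mm fixed flat on the desk; origin at the centre of its underside, z up, y along its length. A dark steel rail, 35 mm wide and 244 mm long, runs along y over the middle of the board and carries the trim strip. Gripper and arm must not push on strip, rail or board.
- rail_nominal (a point): nominal middle of the rail's top, 36 mm above the desk, axes as the board's, fixed to the board. The true rail stands on adjusting screws: up to 5 mm higher or lower there, and sloping up to 0.06 rad either way along y, which no listed pose shows. Strip: 7 aluminium links, 16 mm wide (x), 27 mm long (y), tops up to 4.5 mm over the rail's top, 0.5 mm when seated.
- strip_y_end (a point): nominal point on the rail's top near its +y end, at y = +110 mm on the board, same height as rail_nominal. The last 20 mm of the rail at each end is plain flat steel without links; the roller can be set down here (or at y = -110 mm). The strip is damaged by more than 30 N.
- roller_grip (a point): centre of the hand roller's wooden handle block, 32 (x) x 24 (y) x 42 mm high, grasped across its 24 mm (y); z up. A steel hand guard 66 x 62 x 4 mm lies under it, its top 21 mm below this point. Wheel axle along x, so it rolls along y. Roller's mass about 0.25 kg.
- roller_foot (a point): underside of the unloaded wheel, 74 mm under roller_grip and fixed to the handle. Black rubber wheel of 36 mm diameter, 30 mm wide, in a sprung steel fork that gives 1 mm per 6 N and bottoms out after 4.5 mm (27 N), beyond which it is rigid.
- roller_wheel (a joint): turning angle of the roller's wheel about its axle (rad, endless, 0 at the start)
- stand: fixed wooden stand, a box 76 (x) x 66 (y) x 58 mm high on a 100 x 90 mm foot, open on top, pocket 56 (x) x 46 (y) mm; origin at the centre of its underside on the desk. The roller hangs in it upright: wheel in the pocket, hand guard lying on the walls, roller_grip 83 mm above the stand's origin, its x along the stand's x, either way round.
- roller: the whole hand roller, axes as roller_grip; origin as roller_foot
- tape_roll: roll of tan masking tape lying flat, 94 mm across, 25 mm high; bystander; origin at the centre of its underside
- caliper: slide caliper lying flat, 47 x 150 x 10 mm; bystander; origin at the centre of its underside
- green_box: small green plastic box, 57 x 97 x 28 mm; bystander; origin at the centre of its underside
- link0 (a joint): trim link 0, at y = -84 mm along the board: how far it is pressed in (m), 0 = standing fully proud, 0.004 = fully seated. It moves only under more than 12 N and stays where it is left
- link1 (a joint): trim link 1, at y = -56 mm along the board: how far it is pressed in (m), 0 = standing fully proud, 0.004 = fully seated. It moves only under more than 12 N and stays where it is left
- link2 (a joint): trim link 2, at y = -28 mm along the board: how far it is pressed in (m), 0 = standing fully proud, 0.004 = fully seated. It moves only under more than 12 N and stays where it is left
- link3 (a joint): trim link 3, at y = 0 mm along the board: how far it is pressed in (m), 0 = standing fully proud, 0.004 = fully seated. It moves only under more than 12 N and stays where it is left
- link4 (a joint): trim link 4, at y = 28 mm along the board: how far it is pressed in (m), 0 = standing fully proud, 0.004 = fully seated. It moves only under more than 12 N and stays where it is left
- link5 (a joint): trim link 5, at y = 56 mm along the board: how far it is pressed in (m), 0 = standing fully proud, 0.004 = fully seated. It moves only under more than 12 N and stays where it is left
- link6 (a joint): trim link 6, at y = 84 mm along the board: how far it is pressed in (m), 0 = standing fully proud, 0.004 = fully seated. It moves only under more than 12 N and stays where it is left
Mind the look-alikes: they are no part of the job. What is shaped like the roller but blue, turquoise or yellow is not meant.

How it is judged (in metres and radians):
On the way, in this order (a step that is already met when the one before it is completed fails the run):
1. the roller has been lifted out of its stand (z of roller_grip in the frame of stand above 0.115 m), for 0.1 s.
2. the wheel, pressed on the strip with more than 4 N, has rolled on by at least 3 rad (54 mm) (contact force between roller and board above 4 N and (value of joint roller_wheel above 3 rad or value of joint roller_wheel below -3 rad)), for 0.05 s.
3. all seven links are seated (value of joint each of link0, link1, link2, link3, link4, link5, link6 above 0.0025 m), for 0.2 s.
At the end, for the whole second after the job is handed in: All seven links are pressed in by at least 2.5 of their 4 mm; the roller hangs upright in its stand again (handle centre within 12 mm of the stand's axis, 77 to 89 mm above its underside, leaning less than 0.12 rad), at rest (all of step 3 and horizontal distance between roller_grip and stand below 0.012 m and z of roller_grip in the frame of stand between 0.077 and 0.089 m and angle between roller_grip's own z axis and vertical below 0.12 rad and linear speed of roller below 0.02 m/s); the robot touches nothing.
It fails at once if the roller presses on the strip or board with more than 30 N (contact force between roller and board above 30 N).
It fails at once if the gripper or arm pushes on the strip, rail or board with more than 4 N (contact force between any of the fingers, the arm and board above 4 N).
It fails at once if the roller is dropped or tipped over (angle between roller_grip's own z axis and vertical above 0.6 rad).
It fails at once if a bystander is shifted by more than 20 mm (distance of any of tape_roll, caliper, green_box from where it was at the start of the episode above 0.02 m).
It also fails if it takes over 72 s, if anything falls off the work surface, if the arm or the gripper's body presses on something with over 40 N, if the wrist force passes 120 N, or if a joint passes its speed limit or range.

## Working session

There is one attempt and no reset: what is moved stays moved. The work goes in short steps, Python scripts to look and compute and a tool call to move; the robot and the scene stay as the last step left them, time stands still between calls to the robot, and variables do not carry over. Pictures are saved under pics/ and viewed, at most 10 in all, crops included, and the job is handed in when it is done.

Besides the shell and the picture viewer there is one more tool, called by a JSON object that holds its "method" and its "body". send_rows: Moves the arm, as the interface text tells. Its arguments: {"type":"object","properties":{"grip":{"type":"array"},"xyz":{"type":"array"},"yaw":{"type":"array"},"grip_force":{"type":"number"}},"required":["grip","xyz","yaw"]}

```bash
mkdir -p pics
python3 - <<'E'
from workcell import env, eyes
import cv2, numpy as np
for n in("top","scene"):
    f=eyes.grab_frame(n); cv2.imwrite(f"pics/{n}0.png",f["frame"][:,:,::-1])
    print(n,f["fx"],f["fy"],f["cx"],f["cy"],f["D"],np.round(f["pose"],3).tolist())
s=env.state();print(s)
E
```

```text
top 447.7961843952284 447.7961843952284 319.1833356196069 245.36478235830592 [0.03154439 0.         0.         0.         0.        ] [[0.364, -0.883, 0.296, 290.581], [-0.932, -0.346, 0.112, 169.463], [0.003, -0.317, -0.949, 998.876], [0.0, 0.0, 0.0, 1.0]]
scene 478.11898375708716 478.11898375708716 317.4903080574874 237.5931189200321 [-0.0821368  0.         0.         0.         0.       ] [[-0.814, -0.27, 0.514, 8.738], [-0.58, 0.376, -0.722, 1086.855], [0.002, -0.886, -0.463, 630.051], [0.0, 0.0, 0.0, 1.0]]
{'time_s': 0.1, 'qpos': array([-7.69500866e+01,  1.83462777e+01,  8.96974107e+01, -8.13935647e-04,
        7.20426123e+01, -1.14646053e+00]), 'qvel': array([ 0.0633819 , -0.08611311, -0.14363429,  0.00344829, -0.05963262,
       -0.00382975]), 'effort': array([-1.12160117e-04, -4.13332915e+01, -2.32510489e+01,  7.29443366e-02,
        4.21909627e-02, -5.93289769e-05]), 'ee_pos': array([ 140.91053712, -557.02388586,  213.23497608]), 'ee_rot': array([-1.79913701e+02, -9.52969405e-04,  1.41966248e+01]), 'force': array([ 0.66787737,  0.20582318, -0.82045752]), 'torque': array([ 0.05418945,  0.02353124, -0.01145826]), 'gripper_force': 0.0, 'gripper_width': 91.66488406421976}
```

View pics/top0.png

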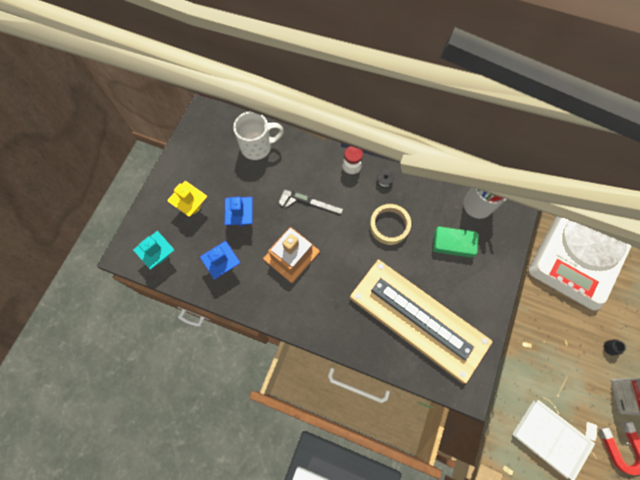

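View pics/scene0.png

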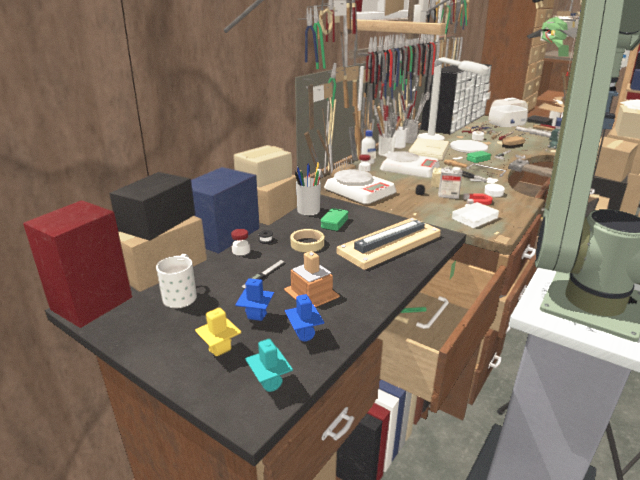

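The top view shows the stand with the wooden-handled roller near (291,250), and the board with its rail at about (420,320). The decoys are at (187,198), (238,211), (220,261) and (153,250). I'll enlarge the work area.

Run:
```python
import cv2
a=cv2.imread("pics/top0.png")
cv2.imwrite("pics/c1.png",cv2.resize(a[225:290,255:330],None,fx=8,fy=8,interpolation=cv2.INTER_CUBIC))
cv2.imwrite("pics/c2.png",cv2.resize(a[255:390,340:500],None,fx=4.4,fy=4.4,interpolation=cv2.INTER_CUBIC))
```

```text
(no output)
```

View pics/c1.png

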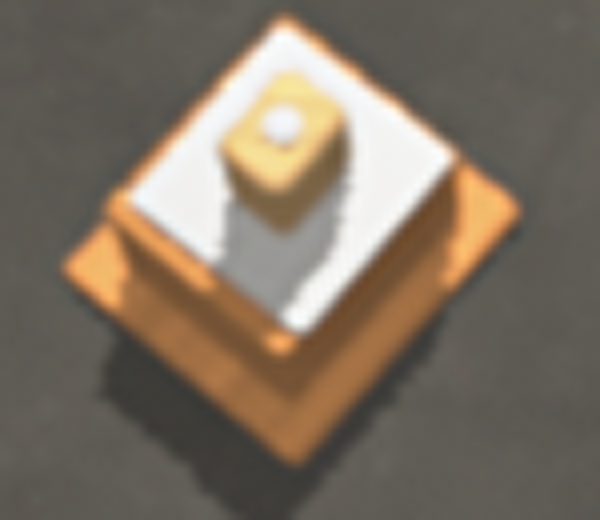

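View pics/c2.png

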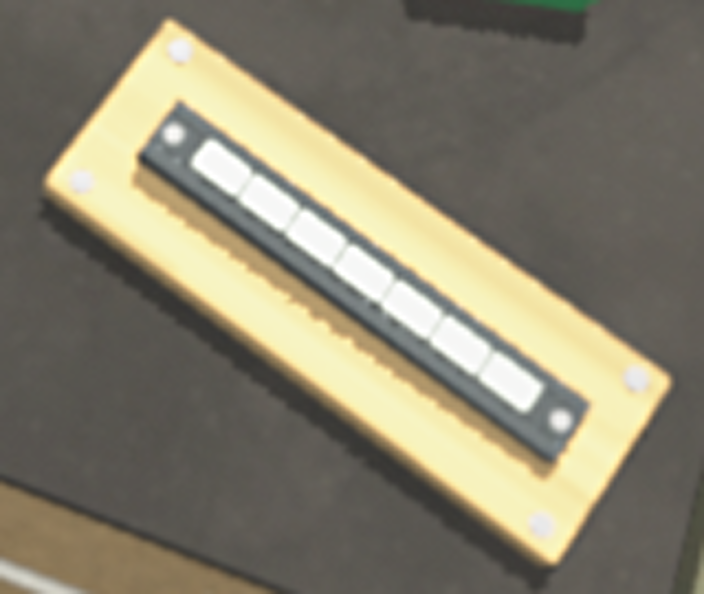

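The crops give me the guard, handle, foot and board corners. Next I turn these into world poses by fitting rectangles.

```bash
cat > h.py <<'E'
import cv2, numpy as np
from scipy.optimize import least_squares
def back(f,uv,z):
    K=np.array([[f["fx"],0,f["cx"]],[0,f["fy"],f["cy"]],[0,0,1]])
    n=cv2.undistortPoints(np.array(uv,float).reshape(-1,1,2),K,np.array(f["D"])).reshape(-1,2)
    d=np.c_[n,np.ones(len(n))]@f["pose"][:3,:3].T; o=f["pose"][:3,3]
    return (o+d*((z-o[2])/d[:,2])[:,None])[:,:2]
def fit(P,L,W,th):  # corners order (+,+),(-,+),(-,-),(+,-) subset in local
    C=np.array([[L,W],[-L,W],[-L,-W],[L,-W]])/2
    def r(p):
        c,s=np.cos(p[2]),np.sin(p[2]);return np.concatenate([(C[i]@np.array([[c,s],[-s,c]])+p[:2]-q) for i,q in P])
    s=least_squares(r,[*np.mean([q for _,q in P],0),th]);return np.r_[s.x[:2],np.degrees(s.x[2])],np.sqrt(np.mean(s.fun**2))
E
python3 - <<'E'
from workcell import env,eyes
from h import *
f=eyes.grab_frame("top")
c1=lambda L:[((x+.5)/8-.5+255,(y+.5)/8-.5+225) for x,y in L]
c2=lambda L:[((x+.5)/4.4-.5+340,(y+.5)/4.4-.5+255) for x,y in L]
S={"handle":(c1([(290,68),(348,108),(280,195),(220,148)]),104),
"guard":(c1([(285,22),(450,158),(300,333),(130,200)]),62),
"foot":(c1([(522,212),(293,466),(62,268)]),8),
"board":(c2([(168,20),(670,380),(552,566),(45,183)]),22),
"rail":(c2([(180,103),(588,405),(552,462),(140,155)]),36),
"screws":(c2([(173,133),(561,420)]),36),
"links":(c2([(206,140),(543,387),(527,410),(191,163)]),40)}
for k,(uv,z) in S.items():
    p=back(f,uv,z);e=np.diff(np.r_[p,p[:1]],axis=0)
    print(k,p.round(1).tolist(),"mean",p.mean(0).round(1),"edges",np.hypot(*e.T).round(1),"ang",np.degrees(np.arctan2(e[:,1],e[:,0])).round(1))
E
```

```text
handle [[573.7, 341.6], [568.9, 323.0], [539.9, 330.5], [546.2, 350.2]] mean [557.2 336.4] edges [19.2 29.9 20.7 28.8] ang [-104.5  165.5   72.3  -17.4]
guard [[599.1, 356.2], [578.7, 298.5], [517.2, 317.9], [535.3, 375.9]] mean [557.6 337.1] edges [61.2 64.4 60.7 66.8] ang [-109.5  162.5   72.7  -17.1]
foot [[587.5, 280.4], [493.4, 313.4], [523.3, 397.9]] mean [534.7 330.6] edges [ 99.7  89.6 133.9] ang [160.7  70.5 -61.3]
board [[613.4, 148.9], [529.5, -136.9], [424.9, -106.5], [509.7, 178.8]] mean [519.4  21.1] edges [297.9 108.9 297.6 107.9] ang [-106.4  163.8   73.4  -16.1]
rail [[569.7, 129.5], [500.3, -99.2], [468.4, -90.3], [537.2, 139.4]] mean [518.9  19.8] edges [239.   33.1 239.8  34. ] ang [-106.9  164.3   73.3  -17. ]
screws [[553.8, 127.7], [488.8, -89.1]] mean [521.3  19.3] edges [226.4 226.4] ang [-106.7   73.3]
links [[555.3, 111.5], [499.7, -76.1], [486.5, -71.9], [541.6, 114.7]] mean [520.8  19.5] edges [195.7  13.8 194.5  14.1] ang [-106.5  162.3   73.6  -13.1]
```

{"method": "send_rows", "body": {"grip": [1,1,1,1,1,1,1,1], "xyz": [[0.035,0.02,0.002],[0.07,0.04,0.005],[0.105,0.06,0.008],[0.14,0.08,0.01],[0.175,0.1,0.012],[0.21,0.12,0.015],[0.245,0.14,0.018],[0.28,0.16,0.02]], "yaw": [-4,-8,-12,-16,-20,-24,-28,-31.7]}}

```text
time_s: 0.82
ee_pos: [422.5, -396.1, 234.1]
ee_rot: [180.0, 0.0, -17.7]
force: [0.2, -0.7, -0.7]
gripper_width: 91.2
gripper_force: 0.0
```

{"method": "send_rows", "body": {"grip": [1,1,1,1,1,1,1,1], "xyz": [[0.006,0.031,0],[0.012,0.062,0],[0.018,0.093,0],[0.024,0.124,0],[0.03,0.155,0],[0.036,0.186,0],[0.042,0.217,0],[0.048,0.248,0]], "yaw": [0,0,0,0,0,0,0,0]}}

```text
time_s: 1.48
ee_pos: [468.9, -147.9, 233.8]
ee_rot: [180.0, 0.0, -17.5]
force: [1.1, 0.1, 0.6]
gripper_width: 91.3
gripper_force: 0.0
```

{"method": "send_rows", "body": {"grip": [1,1,1,1,1,1,1,1], "xyz": [[0.006,0.031,0],[0.012,0.062,0],[0.018,0.093,0],[0.024,0.124,0],[0.03,0.155,0],[0.036,0.186,0],[0.042,0.217,0],[0.048,0.248,0]], "yaw": [0,0,0,0,0,0,0,0]}}

```text
time_s: 2.15
ee_pos: [516.9, 100.1, 233.8]
ee_rot: [180.0, 0.0, -17.5]
force: [0.4, -0.3, 0.1]
gripper_width: 91.3
gripper_force: 0.0
```

{"method": "send_rows", "body": {"grip": [1,1,1,1,1,1,1,1], "xyz": [[0.006,0.035,0],[0.012,0.07,0],[0.018,0.105,0],[0.024,0.14,0],[0.03,0.17,0],[0.036,0.2,0],[0.04,0.225,0],[0.04,0.238,0]], "yaw": [0,0,0,0,0,0,0,0]}}

```text
time_s: 2.82
ee_pos: [557.1, 339.4, 232.9]
ee_rot: [-180.0, 0.0, -17.4]
force: [0.9, -0.4, -0.1]
gripper_width: 91.0
gripper_force: 0.0
```

{"method": "send_rows", "body": {"grip": [1,1,1,1], "xyz": [[0,0,-0.025],[0,0,-0.04],[0,0,-0.054],[0,0,-0.054]], "yaw": [0,0,0,0]}}

```text
time_s: 3.15
ee_pos: [555.0, 335.0, 176.4]
ee_rot: [179.7, 0.3, -17.5]
force: [-0.4, -0.5, 0.2]
gripper_width: 91.1
gripper_force: 0.0
```

{"method": "send_rows", "body": {"grip": [1,1,1,1,1,1,1,1], "xyz": [[0,0,0],[0,0,-0.02],[0,0,-0.04],[0,0,-0.06],[0,0,-0.075],[0,0,-0.08],[0,0,-0.08],[0,0,-0.08]], "yaw": [0,0,0,0,0,0,0,0]}}

```text
time_s: 3.82
ee_pos: [557.9, 336.8, 101.4]
ee_rot: [-179.9, -0.1, -17.5]
force: [0.0, -0.8, 0.5]
gripper_width: 91.1
gripper_force: 0.0
```

Run:
```python
from workcell import env,eyes
import cv2
f=eyes.grab_frame("scene")["frame"][:,:,::-1];g=eyes.grab_frame("top")["frame"][:,:,::-1]
a=cv2.resize(f[200:320,250:380],(520,480),interpolation=cv2.INTER_CUBIC)
b=cv2.resize(g[200:300,255:325],(280,400),interpolation=cv2.INTER_CUBIC)
b=cv2.copyMakeBorder(b,0,80,0,0,cv2.BORDER_CONSTANT)
cv2.imwrite("pics/d.png",cv2.hconcat([a,b]))
s=env.state();print(s["ee_pos"],s["ee_rot"],s["force"])
```

```text
[558.07820049 336.97873596 101.83972274] [-1.79868399e+02 -1.27577036e-01 -1.75114809e+01] [ 0.29126234 -0.82831384 -0.1912557 ]
```

View pics/d.png

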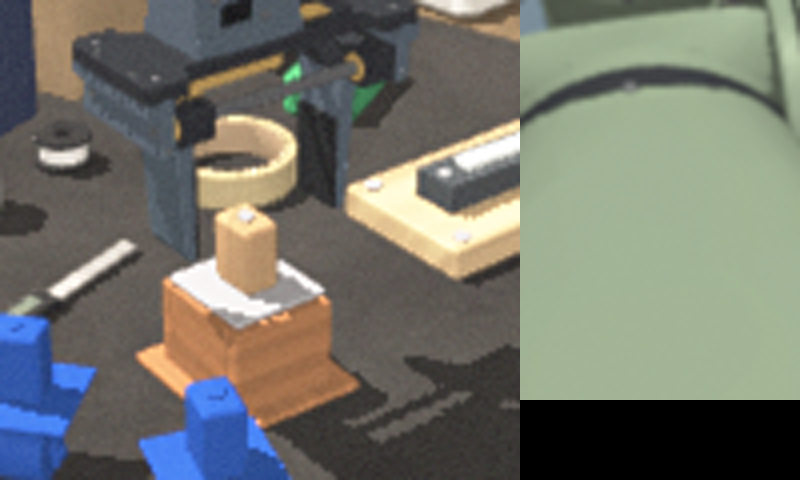

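The scene crop shows the open fingers straddling the handle, with the handle top at crop (246,217), which is image (311.4,254.1). I'll cross-check that with the scene calibration.

Run:
```python
from workcell import env,eyes
from h import *
f=eyes.grab_frame("scene")
c=lambda L:[(250+(x+.5)/4-.5,200+(y+.5)/4-.5) for x,y in L]
p=back(f,c([(245,205),(277,222),(248,236),(217,220)]),104);print(p.round(1).tolist(),p.mean(0))
p=back(f,c([(247,253),(327,292),(240,327),(165,281)]),62);print(p.round(1).tolist(),p.mean(0))
p=back(f,c([(137,357),(260,425),(358,383)]),4);print(p.round(1).tolist(),(p[0]+p[2])/2)
```

```text
[[567.4, 327.1], [541.5, 332.4], [545.5, 354.3], [570.0, 350.0]] [556.09762898 340.97322709]
[[577.2, 312.1], [515.1, 320.7], [533.5, 378.5], [596.6, 364.6]] [555.60981464 343.99161583]
[[617.0, 367.6], [518.6, 380.6], [496.8, 314.5]] [556.89282653 341.05184032]
```

{"method": "send_rows", "body": {"grip": [1,1,1,1], "xyz": [[-0.0005,0.0015,-0.012],[-0.0005,0.0015,-0.024],[-0.0005,0.0015,-0.033],[-0.0005,0.0015,-0.033]], "yaw": [0,0,0,0]}}

```text
time_s: 4.3
ee_pos: [554.6, 337.0, 63.7]
ee_rot: [179.7, 0.2, -17.5]
force: [-1.2, -0.1, -0.0]
gripper_width: 91.2
gripper_force: 0.0
```

{"method": "send_rows", "body": {"grip": [-0.3,-0.6,-0.8,-0.8,-0.8,-0.8,-0.8,-0.8], "xyz": [[0,0,0],[0,0,0],[0,0,0],[0,0,0],[0,0,0],[0,0,0],[0,0,0],[0,0,0]], "yaw": [0,0,0,0,0,0,0,0], "grip_force": 15}}

```text
time_s: 4.97
ee_pos: [556.6, 338.1, 67.1]
ee_rot: [-180.0, -0.0, -17.5]
force: [0.8, -0.1, -0.3]
gripper_width: 40.7
gripper_force: 0.0
```

{"method": "send_rows", "body": {"grip": [-0.8,-0.8,-0.8,-0.8,-0.8,-0.8], "xyz": [[0,0,0],[0,0,0],[0,0,0],[0,0,0],[0,0,0],[0,0,0]], "yaw": [0,0,0,0,0,0]}}

```text
time_s: 5.47
ee_pos: [556.6, 338.1, 67.0]
ee_rot: [-180.0, -0.0, -17.5]
force: [0.1, 0.5, 0.3]
gripper_width: 23.7
gripper_force: 15.0
```

{"method": "send_rows", "body": {"grip": [-1,-1,-1,-1], "xyz": [[0,0,0],[0,0,0],[0,0,0],[0,0,0]], "yaw": [0,0,0,0], "grip_force": 55}}

```text
time_s: 5.8
ee_pos: [556.6, 338.1, 67.0]
ee_rot: [-180.0, -0.0, -17.5]
force: [-0.6, 0.2, -0.1]
gripper_width: 23.8
gripper_force: 55.0
```

{"method": "send_rows", "body": {"grip": [-1,-1,-1,-1,-1,-1,-1,-1], "xyz": [[0,0,0.005],[0,0,0.015],[0,0,0.03],[0,0,0.05],[0,0,0.07],[0,0,0.083],[0,0,0.083],[0,0,0.083]], "yaw": [0,0,0,0,0,0,0,0]}}

```text
time_s: 6.47
ee_pos: [556.7, 338.1, 150.9]
ee_rot: [-179.9, -0.1, -17.5]
force: [-0.5, 0.4, -2.2]
gripper_width: 24.0
gripper_force: 55.0
```

{"method": "send_rows", "body": {"grip": [-1,-1,-1,-1,-1,-1,-1,-1], "xyz": [[0,-0.02,0],[-0.001,-0.05,0],[-0.002,-0.085,0],[-0.003,-0.12,0],[-0.004,-0.155,0],[-0.0045,-0.185,0],[-0.0045,-0.205,0],[-0.0045,-0.21,0]], "yaw": [0,0,0,0.8,0.8,0.8,0.8,0.8]}}

```text
time_s: 7.13
ee_pos: [550.6, 124.5, 148.6]
ee_rot: [179.8, 0.2, -16.9]
force: [-0.8, 0.3, -2.1]
gripper_width: 23.4
gripper_force: 55.0
```

{"method": "send_rows", "body": {"grip": [-1,-1,-1,-1], "xyz": [[0,0,0],[0,0,0],[0,0,0],[0,0,0]], "yaw": [0,0,0,0]}}

```text
time_s: 7.47
ee_pos: [551.9, 129.3, 149.6]
ee_rot: [-180.0, 0.0, -16.6]
force: [-0.1, 0.0, -2.9]
gripper_width: 24.1
gripper_force: 55.0
```

Run:
```python
from workcell import env,eyes
from h import *
import cv2
F=eyes.grab_frame("scene");f=F["frame"][:,:,::-1]
a=cv2.resize(f[150:285,300:480],(800,600),interpolation=cv2.INTER_CUBIC)
cv2.imwrite("pics/e.png",a)
s=env.state();print(s["ee_pos"],s["ee_rot"],s["force"])
```

```text
[551.9570233  129.19651377 149.7269404 ] [-1.79999781e+02  2.18395969e-02 -1.66155253e+01] [-0.86359639 -0.28472194 -2.04487955]
```

View pics/e.png

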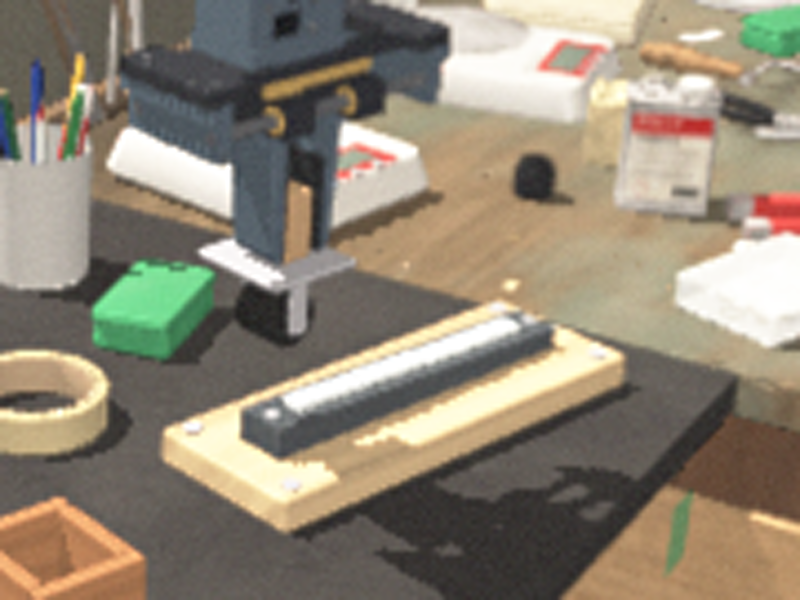

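The roller hangs vertical. In the crop the board's top corners are at (163,437), (283,512), (623,352) and (500,302), and the rail's near screw is at (272,413).

Run:
```python
from workcell import env,eyes
from h import *
f=eyes.grab_frame("scene")
k=180/800
c=lambda L:[(300+(x+.5)*k-.5,150+(y+.5)*k-.5) for x,y in L]
p=back(f,c([(163,437),(283,512),(623,352),(500,302)]),22);print(p.round(1).tolist(),p.mean(0))
for z in(31,36,41):
  p=back(f,c([(272,413),(242,408),(282,432),(552,330)]),z);print(z,p.round(1).tolist())
```

```text
[[609.4, 156.8], [506.9, 190.3], [430.5, -111.0], [528.5, -133.6]] [518.82679458  25.60969509]
31 [[563.9, 107.7], [581.8, 112.8], [546.9, 124.7], [474.7, -96.3]]
36 [[559.3, 115.9], [577.0, 120.9], [542.4, 132.7], [470.8, -86.5]]
41 [[554.6, 124.1], [572.3, 129.0], [537.9, 140.8], [466.9, -76.6]]
```

{"method": "send_rows", "body": {"grip": [-1,-1,-1,-1,-1,-1,-1,-1], "xyz": [[0.0005,0.002,-0.01],[0.0005,0.002,-0.02],[0.0005,0.002,-0.03],[0.0005,0.002,-0.038],[0.0005,0.002,-0.042],[0.0005,0.002,-0.043],[0.0005,0.002,-0.043],[0.0005,0.002,-0.043]], "yaw": [0,0,0,0,0,0,0,0]}}

```text
time_s: 8.23
ee_pos: [552.9, 130.0, 107.2]
ee_rot: [-180.0, -0.0, -16.7]
force: [-0.5, -0.0, -1.6]
gripper_width: 23.6
gripper_force: 55.0
```

{"method": "send_rows", "body": {"grip": [-1,-1,-1,-1,-1,-1], "xyz": [[0,0,-0.001],[0,0,-0.002],[0,0,-0.003],[0,0,-0.004],[0,0,-0.004],[0,0,-0.004]], "yaw": [0,0,0,0,0,0]}}

```text
time_s: 8.73
ee_pos: [552.5, 130.1, 103.0]
ee_rot: [180.0, 0.0, -16.7]
force: [0.3, -0.2, -2.4]
gripper_width: 23.8
gripper_force: 55.0
```

{"method": "send_rows", "body": {"grip": [-1,-1,-1,-1,-1,-1], "xyz": [[0,0,-0.001],[0,0,-0.002],[0,0,-0.003],[0,0,-0.0035],[0,0,-0.0035],[0,0,-0.0035]], "yaw": [0,0,0,0,0,0]}}

```text
time_s: 9.23
ee_pos: [552.6, 130.1, 100.0]
ee_rot: [-180.0, -0.0, -16.7]
force: [-1.3, -0.7, 1.8]
gripper_width: 24.1
gripper_force: 55.0
```

{"method": "send_rows", "body": {"grip": [-1,-1,-1,-1], "xyz": [[0,0,-0.001],[0,0,-0.0018],[0,0,-0.0018],[0,0,-0.0018]], "yaw": [0,0,0,0]}}

```text
time_s: 9.57
ee_pos: [552.7, 130.3, 98.9]
ee_rot: [-180.0, -0.0, -16.7]
force: [-3.8, 0.6, 8.3]
gripper_width: 23.5
gripper_force: 55.0
```

Run:
```python
from workcell import env
s=env.state();print(s["ee_pos"],s["force"],s["torque"])
```

```text
[552.74342776 130.26340254  98.91366885] [-3.80064729  0.64612387  8.26669567] [ 0.06438629  0.64473377 -0.03885883]
```

{"method": "send_rows", "body": {"grip": [-1,-1,-1,-1,-1,-1,-1,-1], "xyz": [[-0.0005,-0.0018,-0.0004],[-0.001,-0.0036,-0.0008],[-0.0016,-0.0054,-0.0008],[-0.0022,-0.0072,-0.0008],[-0.0027,-0.009,-0.0008],[-0.0032,-0.0108,-0.0008],[-0.0038,-0.0126,-0.0008],[-0.0043,-0.0144,-0.0008]], "yaw": [0,0,0,0,0,0,0,0]}}

```text
time_s: 10.23
ee_pos: [549.6, 118.9, 99.0]
ee_rot: [-179.6, -0.1, -16.8]
force: [-1.5, 5.9, 9.9]
gripper_width: 23.6
gripper_force: 55.0
```

{"method": "send_rows", "body": {"grip": [-1,-1,-1,-1,-1,-1,-1,-1], "xyz": [[-0.0005,-0.0018,-0.0004],[-0.001,-0.0036,-0.0008],[-0.0016,-0.0054,-0.001],[-0.0022,-0.0072,-0.001],[-0.0027,-0.009,-0.001],[-0.0032,-0.0108,-0.001],[-0.0038,-0.0126,-0.001],[-0.0043,-0.0144,-0.001]], "yaw": [0,0,0,0,0,0,0,0]}}

```text
time_s: 10.9
ee_pos: [544.3, 101.9, 97.8]
ee_rot: [-179.9, -0.1, -16.7]
force: [-4.0, 1.6, 12.0]
gripper_width: 23.8
gripper_force: 55.0
```

{"method": "send_rows", "body": {"grip": [-1,-1,-1,-1,-1,-1,-1,-1], "xyz": [[-0.0007,-0.0024,-0.0003],[-0.0014,-0.0048,-0.0006],[-0.0021,-0.0072,-0.0008],[-0.0028,-0.0096,-0.001],[-0.0036,-0.012,-0.0011],[-0.0043,-0.0144,-0.0012],[-0.005,-0.0168,-0.0013],[-0.0057,-0.0192,-0.0014]], "yaw": [0,0,0,0,0,0,0,0]}}

```text
time_s: 11.57
ee_pos: [538.7, 83.0, 96.8]
ee_rot: [-179.9, -0.1, -16.7]
force: [-3.8, 1.3, 15.2]
gripper_width: 23.5
gripper_force: 55.0
```

{"method": "send_rows", "body": {"grip": [-1,-1,-1,-1,-1,-1,-1,-1], "xyz": [[-0.0007,-0.0024,-0.0001],[-0.0014,-0.0048,-0.0002],[-0.0021,-0.0072,-0.0002],[-0.0028,-0.0096,-0.0003],[-0.0036,-0.012,-0.0004],[-0.0043,-0.0144,-0.0004],[-0.005,-0.0168,-0.0005],[-0.0057,-0.0192,-0.0006]], "yaw": [0,0,0,0,0,0,0,0]}}

```text
time_s: 12.23
ee_pos: [533.9, 66.0, 96.5]
ee_rot: [-179.6, -0.1, -16.9]
force: [-2.7, 8.3, 14.9]
gripper_width: 23.9
gripper_force: 55.0
```

{"method": "send_rows", "body": {"grip": [-1,-1,-1,-1,-1,-1,-1,-1], "xyz": [[-0.0007,-0.0024,-0.0001],[-0.0014,-0.0048,-0.0002],[-0.0021,-0.0072,-0.0002],[-0.0028,-0.0096,-0.0003],[-0.0036,-0.012,-0.0004],[-0.0043,-0.0144,-0.0004],[-0.005,-0.0168,-0.0005],[-0.0057,-0.0192,-0.0006]], "yaw": [0,0,0,0,0,0,0,0]}}

```text
time_s: 12.9
ee_pos: [527.2, 44.2, 95.5]
ee_rot: [-179.9, -0.1, -16.7]
force: [-4.3, 0.7, 15.3]
gripper_width: 23.4
gripper_force: 55.0
```

{"method": "send_rows", "body": {"grip": [-1,-1,-1,-1,-1,-1,-1,-1], "xyz": [[-0.0007,-0.0024,-0.0001],[-0.0014,-0.0048,-0.0002],[-0.0021,-0.0072,-0.0003],[-0.0028,-0.0096,-0.0003],[-0.0036,-0.012,-0.0004],[-0.0043,-0.0144,-0.0005],[-0.005,-0.0168,-0.0006],[-0.0057,-0.0192,-0.0006]], "yaw": [0,0,0,0,0,0,0,0]}}

```text
time_s: 13.57
ee_pos: [521.5, 25.0, 94.9]
ee_rot: [-179.9, -0.1, -16.7]
force: [-5.0, 1.6, 14.7]
gripper_width: 23.6
gripper_force: 55.0
```

{"method": "send_rows", "body": {"grip": [-1,-1,-1,-1,-1,-1,-1,-1], "xyz": [[-0.0007,-0.0024,-0.0001],[-0.0014,-0.0048,-0.0002],[-0.0021,-0.0072,-0.0003],[-0.0028,-0.0096,-0.0003],[-0.0036,-0.012,-0.0004],[-0.0043,-0.0144,-0.0005],[-0.005,-0.0168,-0.0006],[-0.0057,-0.0192,-0.0006]], "yaw": [0,0,0,0,0,0,0,0]}}

```text
time_s: 14.23
ee_pos: [516.1, 6.7, 94.5]
ee_rot: [-179.8, -0.1, -16.8]
force: [-4.3, 3.0, 15.6]
gripper_width: 23.8
gripper_force: 55.0
```

{"method": "send_rows", "body": {"grip": [-1,-1,-1,-1,-1,-1,-1,-1], "xyz": [[-0.0007,-0.0024,-0.0001],[-0.0014,-0.0048,-0.0002],[-0.0021,-0.0072,-0.0003],[-0.0028,-0.0096,-0.0003],[-0.0036,-0.012,-0.0004],[-0.0043,-0.0144,-0.0005],[-0.005,-0.0168,-0.0006],[-0.0057,-0.0192,-0.0006]], "yaw": [0,0,0,0,0,0,0,0]}}

```text
time_s: 14.9
ee_pos: [510.5, -12.6, 93.8]
ee_rot: [-179.8, -0.1, -16.8]
force: [-3.2, 8.1, 17.4]
gripper_width: 23.7
gripper_force: 55.0
```

{"method": "send_rows", "body": {"grip": [-1,-1,-1,-1,-1,-1,-1,-1], "xyz": [[-0.0007,-0.0024,-0.0001],[-0.0014,-0.0048,-0.0002],[-0.0021,-0.0072,-0.0003],[-0.0028,-0.0096,-0.0003],[-0.0036,-0.012,-0.0004],[-0.0043,-0.0144,-0.0005],[-0.005,-0.0168,-0.0006],[-0.0057,-0.0192,-0.0006]], "yaw": [0,0,0,0,0,0,0,0]}}

```text
time_s: 15.57
ee_pos: [504.3, -32.9, 93.1]
ee_rot: [-179.9, -0.1, -16.7]
force: [-4.3, 2.6, 17.3]
gripper_width: 23.7
gripper_force: 55.0
```

{"method": "send_rows", "body": {"grip": [-1,-1,-1,-1,-1,-1,-1,-1], "xyz": [[-0.0007,-0.0024,0],[-0.0014,-0.0048,0],[-0.0021,-0.0072,0],[-0.0028,-0.0096,0],[-0.0036,-0.012,-0.0001],[-0.0043,-0.0144,-0.0002],[-0.005,-0.0168,-0.0003],[-0.0057,-0.0192,-0.0004]], "yaw": [0,0,0,0,0,0,0,0]}}

```text
time_s: 16.23
ee_pos: [498.6, -52.0, 92.5]
ee_rot: [-180.0, -0.1, -16.7]
force: [-4.9, 1.7, 15.7]
gripper_width: 23.8
gripper_force: 55.0
```

{"method": "send_rows", "body": {"grip": [-1,-1,-1,-1,-1,-1,-1,-1], "xyz": [[-0.0007,-0.0024,-0.0001],[-0.0014,-0.0048,-0.0002],[-0.0021,-0.0072,-0.0003],[-0.0028,-0.0096,-0.0003],[-0.0036,-0.012,-0.0004],[-0.0043,-0.0144,-0.0005],[-0.005,-0.0168,-0.0006],[-0.0057,-0.0192,-0.0006]], "yaw": [0,0,0,0,0,0,0,0]}}

```text
time_s: 16.9
ee_pos: [492.8, -71.5, 92.0]
ee_rot: [-180.0, -0.1, -16.7]
force: [-4.1, 1.1, 16.4]
gripper_width: 23.3
gripper_force: 55.0
```

{"method": "send_rows", "body": {"grip": [-1,-1,-1,-1,-1], "xyz": [[-0.0007,-0.0024,-0.0001],[-0.0014,-0.0048,-0.0002],[-0.002,-0.0068,-0.0002],[-0.002,-0.0068,-0.0002],[-0.0014,-0.0048,-0.0001]], "yaw": [0,0,0,0,0]}}

```text
time_s: 17.32
ee_pos: [491.2, -76.9, 91.7]
ee_rot: [180.0, -0.1, -16.7]
force: [-4.6, -1.1, 14.5]
gripper_width: 23.7
gripper_force: 55.0
```

{"method": "send_rows", "body": {"grip": [-1,-1,-1,-1,-1,-1,-1,-1], "xyz": [[0.0014,0.0048,0.0002],[0.0028,0.0096,0.0003],[0.0043,0.0144,0.0005],[0.0057,0.0192,0.0006],[0.0071,0.024,0.0008],[0.0086,0.0288,0.0009],[0.01,0.0335,0.0011],[0.0114,0.0383,0.0012]], "yaw": [0,0,0,0,0,0,0,0]}}

```text
time_s: 17.98
ee_pos: [502.9, -38.2, 93.1]
ee_rot: [180.0, -0.1, -16.7]
force: [-3.8, -0.3, 16.9]
gripper_width: 23.8
gripper_force: 55.0
```

{"method": "send_rows", "body": {"grip": [-1,-1,-1,-1,-1,-1,-1,-1], "xyz": [[0.0014,0.0048,0.0002],[0.0028,0.0096,0.0003],[0.0043,0.0144,0.0005],[0.0057,0.0192,0.0006],[0.0071,0.024,0.0008],[0.0086,0.0288,0.0009],[0.01,0.0335,0.0011],[0.0114,0.0383,0.0012]], "yaw": [0,0,0,0,0,0,0,0]}}

```text
time_s: 18.65
ee_pos: [514.5, 0.3, 94.3]
ee_rot: [-180.0, -0.1, -16.7]
force: [-4.6, -0.8, 15.1]
gripper_width: 23.6
gripper_force: 55.0
```

{"method": "send_rows", "body": {"grip": [-1,-1,-1,-1,-1,-1,-1,-1], "xyz": [[0.0014,0.0048,0.0001],[0.0028,0.0096,0.0002],[0.0043,0.0144,0.0003],[0.0057,0.0192,0.0005],[0.0071,0.024,0.0007],[0.0086,0.0288,0.0008],[0.01,0.0335,0.0009],[0.0114,0.0383,0.001]], "yaw": [0,0,0,0,0,0,0,0]}}

```text
time_s: 19.32
ee_pos: [526.1, 38.7, 95.4]
ee_rot: [-180.0, -0.1, -16.7]
force: [-3.7, -0.4, 14.6]
gripper_width: 23.4
gripper_force: 55.0
```

{"method": "send_rows", "body": {"grip": [-1,-1,-1,-1,-1,-1,-1,-1], "xyz": [[0.0014,0.0048,0.0002],[0.0028,0.0096,0.0003],[0.0043,0.0144,0.0005],[0.0057,0.0192,0.0006],[0.0071,0.024,0.0007],[0.0086,0.0288,0.0009],[0.01,0.0335,0.001],[0.0114,0.0383,0.0012]], "yaw": [0,0,0,0,0,0,0,0]}}

```text
time_s: 19.98
ee_pos: [537.6, 77.1, 96.7]
ee_rot: [-180.0, -0.1, -16.7]
force: [-4.3, 0.1, 13.5]
gripper_width: 24.0
gripper_force: 55.0
```

{"method": "send_rows", "body": {"grip": [-1,-1,-1,-1,-1,-1], "xyz": [[0.0014,0.0048,0.0001],[0.0028,0.0096,0.0003],[0.0043,0.0144,0.0004],[0.0057,0.0192,0.0006],[0.0071,0.024,0.0007],[0.0071,0.024,0.0007]], "yaw": [0,0,0,0,0,0]}}

```text
time_s: 20.48
ee_pos: [545.1, 102.0, 97.5]
ee_rot: [-179.9, -0.2, -16.7]
force: [-4.2, 2.2, 14.4]
gripper_width: 24.0
gripper_force: 55.0
```

{"method": "send_rows", "body": {"grip": [-1,-1,-1,-1,-1,-1,-1,-1], "xyz": [[0,0,0.004],[0,0,0.012],[0,0,0.024],[0,0,0.036],[0,0,0.047],[0,0,0.055],[0,0,0.055],[0,0,0.055]], "yaw": [0,0,0,0,0,0,0,0]}}

```text
time_s: 21.15
ee_pos: [543.9, 100.8, 149.9]
ee_rot: [180.0, -0.0, -16.7]
force: [-0.3, -0.4, -3.5]
gripper_width: 23.6
gripper_force: 55.0
```

{"method": "send_rows", "body": {"grip": [-1,-1,-1,-1,-1,-1,-1,-1], "xyz": [[0.001,0.02,0],[0.003,0.055,0],[0.005,0.09,0],[0.007,0.125,0],[0.009,0.16,0],[0.01,0.195,0],[0.011,0.225,0],[0.0115,0.236,0]], "yaw": [0,0,0,-0.8,-0.8,-0.8,-0.8,-0.8]}}

```text
time_s: 21.82
ee_pos: [554.7, 341.0, 148.4]
ee_rot: [-180.0, 0.1, -17.3]
force: [0.5, 0.4, -2.2]
gripper_width: 23.6
gripper_force: 55.0
```

{"method": "send_rows", "body": {"grip": [-1,-1,-1,-1,-1,-1], "xyz": [[0,0,0],[0,0,0],[0,0,0],[0,0,0],[0,0,0],[0,0,0]], "yaw": [0,0,0,0,0,0]}}

```text
time_s: 22.32
ee_pos: [555.6, 335.8, 150.3]
ee_rot: [180.0, -0.0, -17.6]
force: [0.8, -0.1, -1.8]
gripper_width: 23.5
gripper_force: 55.0
```

Run:
```python
from workcell import env,eyes
from h import *
f=eyes.grab_frame("scene")["frame"][:,:,::-1]
a=cv2.resize(f[180:300,270:450],(800,533),interpolation=cv2.INTER_CUBIC)
cv2.imwrite("pics/g.png",a)
s=env.state();print(s["ee_pos"],s["ee_rot"],s["force"],s["torque"])
```

```text
[555.64177045 335.98200327 150.31205406] [ 1.79998663e+02 -1.07162694e-02 -1.75675467e+01] [-9.01820160e-04 -5.40686432e-01 -1.87833974e+00] [ 0.02147687 -0.01069853 -0.01918303]
```

View pics/g.png

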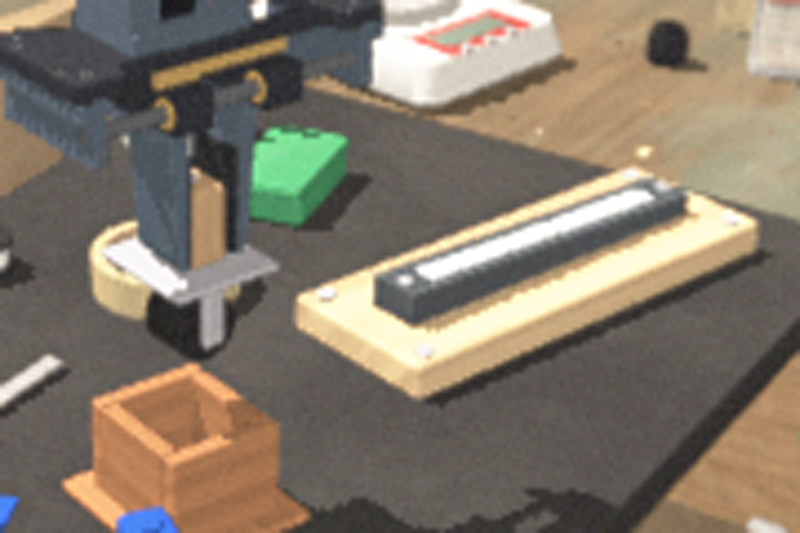

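The strip lies low and even along its length. The roller hangs straight and the stand's pocket at (190,415) is empty. I'm lowering the roller back at the pose where I gripped it.

{"method": "send_rows", "body": {"grip": [-1,-1,-1,-1,-1,-1,-1,-1], "xyz": [[0.001,0.002,0],[0.001,0.002,-0.01],[0.001,0.002,-0.02],[0.001,0.002,-0.03],[0.001,0.002,-0.036],[0.001,0.002,-0.042],[0.001,0.002,-0.046],[0.001,0.002,-0.046]], "yaw": [0,0,0,0,0,0,0,0]}}

```text
time_s: 23.03
ee_pos: [555.9, 338.6, 102.7]
ee_rot: [179.9, 0.1, -17.5]
force: [0.1, 0.3, -1.9]
gripper_width: 23.9
gripper_force: 55.0
```

{"method": "send_rows", "body": {"grip": [-1,-1,-1,-1,-1,-1,-1,-1], "xyz": [[0,0,-0.005],[0,0,-0.01],[0,0,-0.016],[0,0,-0.022],[0,0,-0.028],[0,0,-0.033],[0,0,-0.035],[0,0,-0.035]], "yaw": [0,0,0,0,0,0,0,0]}}

```text
time_s: 23.7
ee_pos: [556.0, 338.6, 68.2]
ee_rot: [179.9, 0.1, -17.5]
force: [-0.4, -0.3, -2.5]
gripper_width: 23.6
gripper_force: 55.0
```

{"method": "send_rows", "body": {"grip": [-1,-1,-1,-1], "xyz": [[0,0,0],[0,0,0],[0,0,0],[0,0,0]], "yaw": [0,0,0,0]}}

```text
time_s: 24.03
ee_pos: [556.6, 339.0, 69.5]
ee_rot: [-180.0, -0.0, -17.5]
force: [1.0, 0.5, -2.6]
gripper_width: 23.9
gripper_force: 55.0
```

{"method": "send_rows", "body": {"grip": [-1,-1,-1,-1,-1], "xyz": [[0,0,-0.001],[0,0,-0.002],[0,0,-0.0024],[0,0,-0.0024],[0,0,-0.0024]], "yaw": [0,0,0,0,0]}}

```text
time_s: 24.45
ee_pos: [556.6, 338.9, 67.0]
ee_rot: [-180.0, -0.0, -17.5]
force: [-0.0, -0.5, 0.3]
gripper_width: 23.8
gripper_force: 55.0
```

Force is back to zero, so the guard rests on the stand. Releasing.

{"method": "send_rows", "body": {"grip": [-0.4,-0.3,-0.1,0.1,0.3,0.5,0.5,0.5], "xyz": [[0,0,0],[0,0,0],[0,0,0],[0,0,0],[0,0,0],[0,0,0],[0,0,0],[0,0,0]], "yaw": [0,0,0,0,0,0,0,0]}}

```text
time_s: 25.12
ee_pos: [556.5, 338.8, 66.6]
ee_rot: [180.0, -0.0, -17.5]
force: [0.2, -0.1, -0.4]
gripper_width: 67.4
gripper_force: 0.0
```

{"method": "send_rows", "body": {"grip": [0.5,0.5,0.5,0.5,0.5,0.5,0.5,0.5], "xyz": [[0,0,0],[0,0,0.01],[0,0,0.02],[0,0,0.04],[0,0,0.07],[0,0,0.1],[0,0,0.12],[0,0,0.12]], "yaw": [0,0,0,0,0,0,0,0]}}

```text
time_s: 25.78
ee_pos: [559.1, 340.4, 193.8]
ee_rot: [-179.5, -0.5, -17.5]
force: [0.9, 0.9, 0.7]
gripper_width: 68.6
gripper_force: 0.0
```

{"method": "send_rows", "body": {"grip": [0.5,0.5,0.5,0.5,0.5,0.5,0.5,0.5], "xyz": [[0,-0.02,0],[0,-0.05,0],[0,-0.08,0],[0,-0.11,0],[0,-0.14,0],[0,-0.17,0],[0,-0.18,0],[0,-0.18,0]], "yaw": [0,0,0,0,0,0,0,0]}}

```text
time_s: 26.45
ee_pos: [556.2, 156.7, 186.8]
ee_rot: [180.0, 0.0, -17.7]
force: [-0.2, -0.4, -1.0]
gripper_width: 68.6
gripper_force: 0.0
```

Run:
```python
from workcell import env,eyes
from h import *
f=eyes.grab_frame("scene")["frame"][:,:,::-1]
cv2.imwrite("pics/i.png",cv2.resize(f[180:300,270:450],(800,533),interpolation=cv2.INTER_CUBIC))
print(env.state()["gripper_width"])
```

```text
68.49166790387838
```

View pics/i.png

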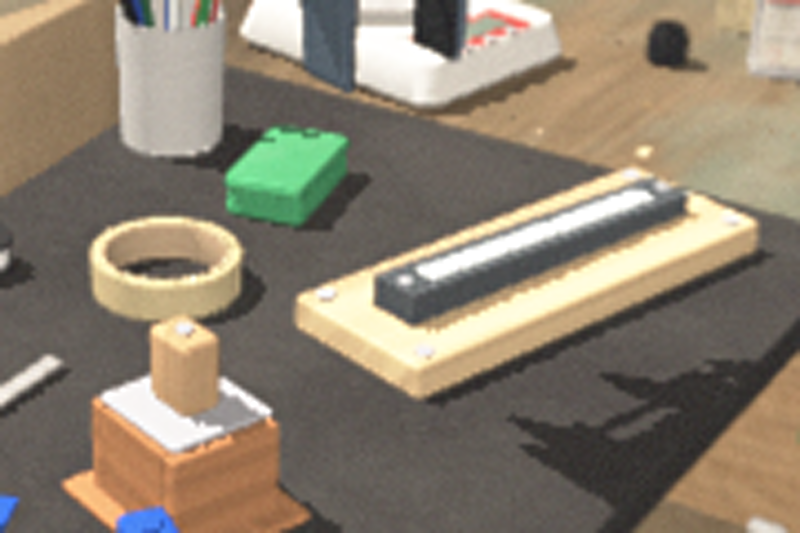

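The roller hangs upright in its stand at (185,370), and the strip is evenly low. The tape roll and green box haven't moved, and the arm is clear.

```bash
python3 -c "
from workcell import env
print(env.job_done())"
```

```text
the job is handed in; nothing more can be done
None
```

The job is handed in after about 26 s of robot time: I rolled the strip both ways at about 12–20 N, all seven links look and feel seated, and the roller hangs upright in its stand; the interface returned no verdict.

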